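# Clip the rod electrode into its bench holder

## Task

Put the pale rod electrode that lies on the front part of the table back in its two-fork holder: lay it lengthwise over the forks, centred between its ends, and push it down from above past the sprung jaw until it rests on the floor of both forks and the jaw has snapped back over it. Let go of it and leave the tube, jar, cup and bowl where they are.

Things in the scene. Friction and masses are not known exactly. Their poses are not given: they have to be found in the camera images.
- rod_electrode: pale grey metal rod electrode, 117 mm long, 20 mm thick, 0.11 kg, lying on the table; slightly narrower at one end; either way round will do. Origin in the middle of its underside, y along the rod, z up. It does not roll. Grasp it across its thickness near the middle
- rod_mid (a point): the middle of the rod electrode, on its axis, 10 mm above its underside; axes as the rod's (y along the rod)
- holder: holder fixed to the table: black plate 70x112x8 mm with two aluminium forks 14 mm wide at y = -40 and +40 mm. Origin: centre of its underside; y along the seated rod. Fork floors 34 mm high. On the -x side rigid prongs, inner face x = -12 mm, flared outward from 66 to 80 mm height; on the +x side the jaw. Between the forks 66 mm are free for fingers above 19 mm height
- seat (a point): where the middle of the seated rod belongs: on the holder's middle, 44 mm above the table, 10 mm above the fork floors; axes as the holder's. A centred rod projects about 12 mm past each fork
- jaw (a joint): steel jaw, rad: 0 shut, grows as its two arms swing out to +x (pivot x = 14, height 16 mm), at most 0.4; a light spring shuts it. Shut, its noses reach in to x = 4 mm, undersides 56 mm high, 2 mm over a seated rod; above each a steep ramp leads outward to x = 14, height 80 mm. A rod pushed down on the ramps opens it 0.1 to 0.15 rad, with some 5 to 10 N
- cream_tube: printed cream tube, 43 x 146 x 30 mm, lying on the table along its y; origin in the middle of its underside; a bystander
- cream_jar: round cream jar, 53 mm across, 50 mm high; origin at the centre of its underside; a bystander
- measure_cup: clear measuring cup, 46 mm across, 57 mm high; origin at the centre of its underside; a bystander
- mask_bowl: mauve mask bowl, 113 mm across, 48 mm high; origin at the centre of its underside; a bystander

How it is judged:
On the way:
1. the rod, above its seat and in line with the forks, presses the jaw open (value of joint jaw above 0.04 rad and z of rod_mid in the frame of seat between 0.004 and 0.04 m and horizontal distance between rod_mid and seat below 0.025 m and angle between the y axis of rod_mid and the y axis of seat, either way round below 0.2 rad), for 0.05 s.
At the end, for the whole second after the job is handed in: The rod lies at rest on the floor of both forks: its middle within 15 mm of the seat along the holder, 5 mm across it and 3 mm in height, in line within 0.1 rad, with the jaw shut over it (below 0.05 rad) (x of rod_mid in the frame of seat between -0.005 and 0.005 m and y of rod_mid in the frame of seat between -0.015 and 0.015 m and z of rod_mid in the frame of seat between -0.003 and 0.003 m and angle between the y axis of rod_mid and the y axis of seat, either way round below 0.1 rad and value of joint jaw below 0.05 rad and linear speed of rod_electrode below 0.02 m/s); the robot touches nothing.
It fails at once if the cream tube is moved more than 30 mm or tipped (distance of cream_tube from where it was at the start of the episode above 0.03 m or angle between cream_tube's own z axis and vertical above 0.5 rad).
It fails at once if the cream jar is moved more than 30 mm or tipped (distance of cream_jar from where it was at the start of the episode above 0.03 m or angle between cream_jar's own z axis and vertical above 0.5 rad).
It fails at once if the measuring cup is moved more than 30 mm or tipped (distance of measure_cup from where it was at the start of the episode above 0.03 m or angle between measure_cup's own z axis and vertical above 0.5 rad).
It fails at once if the mask bowl is moved more than 30 mm or tipped (distance of mask_bowl from where it was at the start of the episode above 0.03 m or angle between mask_bowl's own z axis and vertical above 0.5 rad).
It also fails if it takes over 38 s, if anything falls off the work surface, if the arm or the gripper's body presses on something with over 40 N, if the wrist force passes 120 N, or if a joint passes its speed limit or range.

## Robot

A 6-joint arm with a two-finger parallel gripper is mounted at the origin on a cart in front of the work surface, level with it; the furniture and walls round the work are solid. World frame = base frame: x ahead of the robot, y to its left, z up, the work surface at z = 0. Lengths are in m, angles in rad, forces in N, time in s.
With the tool pointing down it reaches from about 0.375 to 0.975 m from the base axis. Payload 3.8 kg.
Tool frame: the origin (TCP) lies midway between the tips of the shut fingers; the grasp point (between the pads) lies 19 mm behind it; z points along the fingers, y is the line along which they close (so a half turn about z gives the same grasp; the last joint's range is limited). The gripper opens to 85 mm and grips with 20 to 120 N. Pads are 22 mm wide; open, the fingers measure 114 mm over their backs; the gripper's body (76 mm by 85 mm) begins 54 mm behind the grasp point. The pads swing forward as they close: fully open they stand 13 mm farther back than shut.
Start: joints at [-0.037, 0.264, 1.604, -0, 1.274, -0.037], TCP at [0.675, -0, 0.211] pointing down, gripper open.
Joint ranges: [-2.63, 2.63], [-0.94, 2.18], [0.31, 2.57], [-1.31, 4.45], [0, 2.66], [-2.55, 2.55]. Speed limits (rad/s): [2.57, 2.57, 3.14, 3.14, 3.14, 3.14].

## Interface

Orientations are given as a unit quaternion [x, y, z, w].
In Python, from workcell import env, viewer gives the robot as it stands.
- The arm moves only by the tool carry_out, never from a script. Its argument "increments" is a list of rows, each an object with "delta_pos": the shift along the tool's x, y, z scaled (see below), a list of three; "delta_rot": the turn, a rotation vector about the tool's x, y, z scaled (see below), a list of three; "gripper": the opening, from -1 (shut) to 1 (fully open). A call has 1 to 12 rows; each row is the pose to reach, as a shift and turn from the pose commanded when the call began, along the tool's axes at that moment, turning the shorter way round; what a row does not reach only later rows make up. The controller multiplies each number of a shift by 500 mm and each number of a turn by pi rad. A row lasts 1/8 s, in which the tool goes at most 62.5 mm and 10.7 degrees, less where a joint would pass 70% of its speed; a pose out of reach is approached as far as the arm can. A call with a number of a shift or a turn outside -1 to 1 is refused whole. A call with a gripper value outside its range is refused whole. The fingers move at their own pace and stop on an object; the grip force is fixed at half the most. Time passes only in rows, so rows that repeat a pose let the fingers close. It gives the time, the measured TCP pose, the force, the opening and the grip force at its end, in the units of the state.
- env.state(): the state, without advancing time (a new reading comes with each control period).
- viewer.grab_frame(name): name is "scene" or "side" or "wrist"; returns a dict with "image" (384x512x3 uint8, blue, green, red), "camera_matrix" (3x3 intrinsics, pixels), "T" (4x4, takes a point from camera to world coordinates). Camera axes: x right, y up, looking along -z (the intrinsics and any distortion apply to the point x, -y, -z); pixel columns grow to the right and rows downward; lengths in m; the calibration is good to about 2 mm. A picture is of the moment at which its call begins. There is no depth.
- env.sign_off(): hands the job in; it is judged then, once.
Trained networks look in a picture, given as the dict that the camera call returned (one of the last four; its "shot" number tells which), for a name from the list of things; names that differ only in an ending like _2 or _b are one class to them, and where a whole thing is asked for, a point or a joint stands for the part that bears it (a point fixed in the world has none). Each returns a list of dicts, best first, with "conf" (0 to 1); they miss things now and then, are a little off and sometimes report something else, mostly with a low value. They report only what shows in the picture. A call takes as long as a camera call.
- viewer.boxes_of(target, picture): "rect" ([left, top, width, height] in pixels, round what is visible of it).
- viewer.mark_of(target, picture): "xy" ([column, row] in pixels: a listed point, or the origin of a listed thing).
The state is a dict: "time_s": time; "joint_pos": joint angles; "joint_vel": joint speeds; "effort": joint torques, N m; "position": TCP position; "eef_rot": TCP orientation; "wrist_force": force on the tool from outside, world axes, zero at the start; "torque": the same for the moment, N m; "grip_width": opening from 0.0 (shut) to 1.0 (fully open); "gripper_force": force on a finger pad.
Only numpy, scipy, OpenCV 4.12 (cv2) and the standard library are available. Lean on these libraries where they do the work, as an engineer would, in place of code of your own. Each camera call takes 0.05 s, during which the arm holds its last target. There are 200 camera calls.

## Working session

There is one attempt and no reset: what is moved stays moved. The work goes in short steps, Python scripts to look and compute and a tool call to move; the robot and the scene stay as the last step left them, time stands still between calls to the robot, and variables do not carry over. Pictures are saved under pics/ and viewed, at most 10 in all, crops included, and the job is handed in when it is done.

Besides the shell and the picture viewer there is one more tool, called as name(argument=value, ...) on one line, values as JSON. carry_out: Moves the arm, as the interface text tells. Its arguments: {"type":"object","properties":{"increments":{"type":"array"}},"required":["increments"]}

```bash
mkdir -p pics; cat > h.py <<'E'
import numpy as np, cv2
from workcell import env, viewer
def ray(f,uv):
    K=np.array(f["camera_matrix"]);T=np.array(f["T"])
    p=np.linalg.inv(K)@[uv[0],uv[1],1]
    return T[:3,3],T[:3,:3]@np.array([p[0],-p[1],-p[2]])
def at_z(f,uv,z):
    o,d=ray(f,uv);return o+d*(z-o[2])/d[2]
def proj(f,P):
    T=np.array(f["T"]);p=T[:3,:3].T@(np.array(P)-T[:3,3]);q=np.array(f["camera_matrix"])@[p[0],-p[1],-p[2]];return q[:2]/q[2]
def tri(obs):
    A=np.zeros((3,3));b=np.zeros(3)
    for f,uv in obs:
        o,d=ray(f,uv);d=d/np.linalg.norm(d);M=np.eye(3)-np.outer(d,d);A+=M;b+=M@o
    return np.linalg.solve(A,b)
E
python3 - <<'E'
from h import *
s=env.state();print(s)
fs={n:viewer.grab_frame(n) for n in("scene","side","wrist")}
ims=[]
for n,f in fs.items():
    im=f["image"].copy()
    cv2.imwrite(f"pics/{n}0.png",im)
    print(n,f["camera_matrix"],np.round(f["T"],3).tolist())
    for t,z in(("rod_mid",.01),("rod_electrode",0),("holder",0),("seat",.044),("cream_tube",0),("cream_jar",0),("measure_cup",0),("mask_bowl",0)):
        m=viewer.mark_of(t,f)[:2]
        for k in m: print(n,t,np.round(k["xy"],1),round(k["conf"],2),np.round(at_z(f,k["xy"],z),4))
E
```

```text
{'time_s': 0.0, 'joint_pos': array([-3.68897132e-02,  2.64775951e-01,  1.60539527e+00, -3.24460891e-05,
        1.27370076e+00, -3.68954526e-02]), 'joint_vel': array([ 4.87011515e-04,  2.18826950e-03,  2.38505842e-04, -1.21464268e-04,
       -4.67182985e-04,  2.27239879e-05]), 'effort': array([ 6.10465631e-04, -5.15121067e+01, -3.67308676e+01, -4.07824507e-05,
        1.31324201e-02,  1.46811578e-05]), 'position': array([6.74211381e-01, 2.27839727e-05, 2.09935237e-01]), 'eef_rot': array([ 0.70710092,  0.70711172, -0.00078695, -0.00082449]), 'wrist_force': array([0.54733217, 0.18820567, 0.69866888]), 'torque': array([ 0.00996169, -0.00138653,  0.00569021]), 'gripper_force': 0.0, 'grip_width': 1.0054254467593333}
scene [[446.71486374   0.         250.45657468]
 [  0.         446.71486374 195.28445424]
 [  0.           0.           1.        ]] [[0.884, 0.373, -0.28, 0.211], [-0.467, 0.684, -0.561, -0.636], [-0.017, 0.626, 0.779, 0.94], [0.0, 0.0, 0.0, 1.0]]
scene rod_mid [204.8 208. ] 0.42 [0.421  0.0529 0.01  ]
scene rod_electrode [286.2 301.4] 0.8 [ 0.4767 -0.271   0.    ]
scene hold
[... 1137 characters left out ...]
198.7 196. ] 0.34 [0.4278 0.0661 0.    ]
side mask_bowl [318.7 259.8] 0.96 [ 0.6403 -0.186   0.    ]
wrist [[284.55238761   0.         261.04986064]
 [  0.         284.55238761 189.34046063]
 [  0.           0.           1.        ]] [[1.0, -0.001, 0.002, 0.676], [0.0, 0.957, 0.29, 0.074], [-0.002, -0.29, 0.957, 0.373], [0.0, 0.0, 0.0, 1.0]]
wrist holder [174.1 190.1] 0.85 [ 0.5562 -0.0407  0.    ]
wrist seat [165.6 197.5] 0.82 [ 0.5591 -0.0366  0.044 ]
wrist cream_jar [ 65.9 113.9] 0.63 [0.4278 0.0603 0.    ]
wrist measure_cup [ 81.2 217.3] 0.57 [ 0.4213 -0.0809 -0.    ]
wrist mask_bowl [236.9 282.3] 0.74 [ 0.6387 -0.1872  0.    ]
wrist mask_bowl [164.2 195.1] 0.36 [ 0.5419 -0.0479  0.    ]
```

```bash
python3 -c "
import cv2,numpy as np
a=[cv2.imread(f'pics/{n}0.png') for n in('scene','wrist')]
cv2.imwrite('pics/a.png',cv2.resize(a[0],(800,600)));cv2.imwrite('pics/b.png',cv2.resize(a[1],(800,600)))"
```

```text
(no output)
```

View pics/a.png

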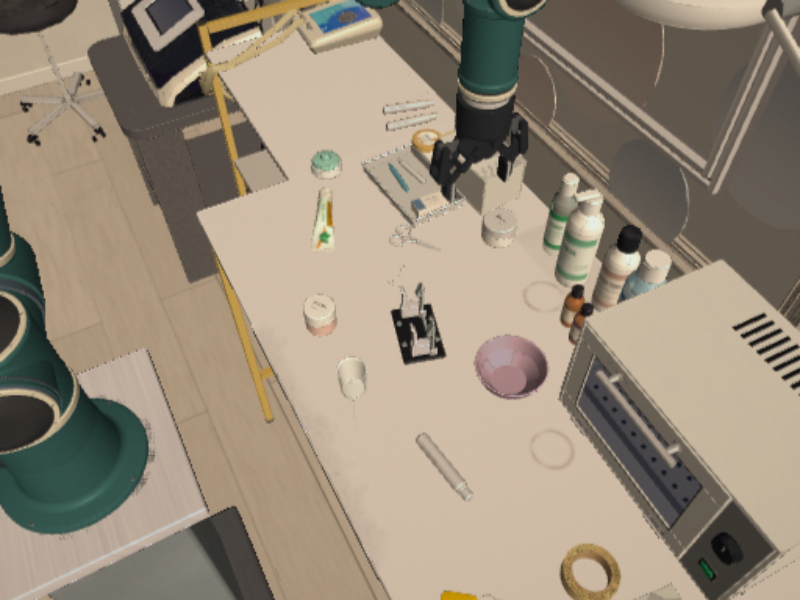

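View pics/b.png

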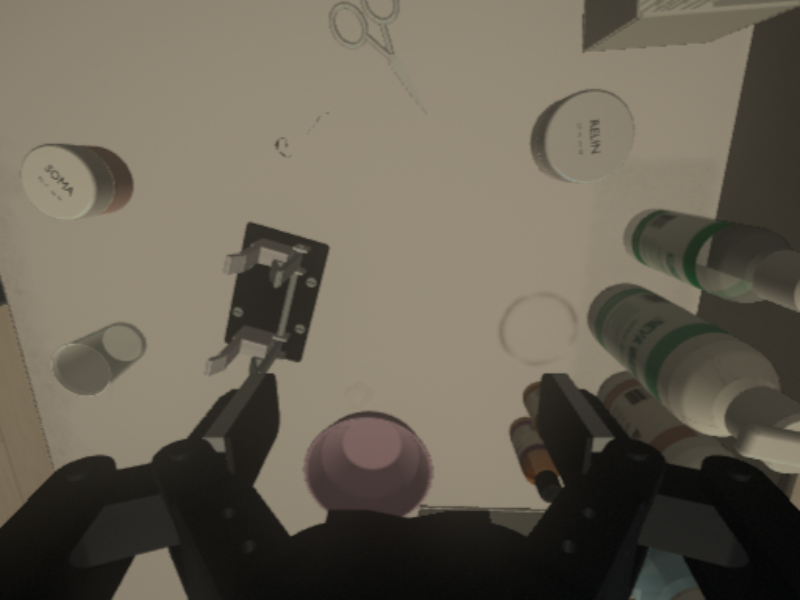

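The scene view shows the rod from about (267,279) to (301,318) in native pixels, and the holder at (268,212). In the wrist view the holder's jaw side points to about +x, yawed slightly clockwise. Next I'll measure both yaws.

```bash
cat > m.py <<'E'
from h import *
from scipy.optimize import least_squares
def grabs(ns): return {n:viewer.grab_frame(n) for n in ns}
E
python3 - <<'E'
from m import *
fs=grabs(("scene","side","wrist"))
for n,f in fs.items():
    h=viewer.boxes_of("holder",f)[:1]; r=viewer.boxes_of("rod_electrode",f)[:1]
    print(n,h,r)
    g=cv2.cvtColor(f["image"],cv2.COLOR_BGR2GRAY)
    if h:
        x,y,w,H=map(int,h[0]["rect"]);m=np.zeros_like(g);m[y-4:y+H+4,x-4:x+w+4]=(g[y-4:y+H+4,x-4:x+w+4]<60)*255
        P=cv2.findNonZero(m)
        # homography: back-project dark pixels to plate top z=.008
        Q=np.array([at_z(f,p[0],.008)[:2] for p in P]).astype(np.float32)*1000
        print(" plate rect",cv2.minAreaRect(Q))
    if r and n!="wrist":
        x,y,w,H=map(int,r[0]["rect"]);x-=8;y-=8;w+=16;H+=16
        c=f["image"][y:y+H,x:x+w]
        m=np.full(c.shape[:2],cv2.GC_PR_FGD,np.uint8);m[:4]=m[-4:]=0;m[:,:4]=0;m[:,-4:]=0
        cv2.grabCut(c,m,None,np.zeros((1,65)),np.zeros((1,65)),6,cv2.GC_INIT_WITH_MASK)
        P=cv2.findNonZero(((m==1)|(m==3)).astype(np.uint8))+np.array([x,y])
        Q=np.array([at_z(f,p[0],.010)[:2] for p in P]).astype(np.float32)*1000
        print(" rod rect",cv2.minAreaRect(Q), len(P))
        vis=cv2.resize(f["image"][y:y+H,x:x+w],None,fx=4,fy=4);mm=cv2.resize(((m==1)|(m==3)).astype(np.uint8),None,fx=4,fy=4)
        cs,_=cv2.findContours(mm,0,1);cv2.drawContours(vis,cs,-1,(0,0,255),1)
        cv2.imwrite(f"pics/rod_{n}.png",vis)
a,b=[cv2.imread(f"pics/rod_{n}.png") for n in("scene","side")]
H=max(a.shape[0],b.shape[0]);p=lambda i:cv2.copyMakeBorder(i,0,H-i.shape[0],0,4,0)
c=fs["side"]["image"];c=cv2.resize(c[150:260,170:330],None,fx=2.4,fy=2.4);H=max(H,c.shape[0])
cv2.imwrite("pics/c.png",np.hstack([p(i) for i in(a,b,c)])); print(H)
E
python3 -c "
import cv2;i=cv2.imread('pics/c.png');s=min(1,800/i.shape[1]);cv2.imwrite('pics/c2.png',cv2.resize(i,None,fx=s,fy=s))"
```

```text
scene [{'rect': [250.3, 180.9, 34.7, 53.9], 'conf': 0.72}] [{'rect': [267.2, 279.0, 33.9, 41.2], 'conf': 0.84}]
 plate rect ((557.0074462890625, -36.63043975830078), (111.0758285522461, 68.20149230957031), 73.40974426269531)
 rod rect ((473.1725158691406, -265.3995056152344), (22.447912216186523, 122.74729919433594), 7.015920639038086) 483
side [{'rect': [244.9, 179.9, 30.0, 58.7], 'conf': 0.62}] [{'rect': [235.9, 277.4, 28.9, 59.2], 'conf': 0.96}]
 plate rect ((556.2654418945312, -41.60162353515625), (112.19298553466797, 67.5873031616211), 73.26270294189453)
 rod rect ((472.7203369140625, -265.4583740234375), (22.32759666442871, 124.96199035644531), 6.9918999671936035) 671
wrist [{'rect': [130.0, 142.7, 82.7, 98.2], 'conf': 0.7}] [{'rect': [130.5, 140.9, 79.1, 102.5], 'conf': 0.7}]
 plate rect ((556.408447265625, -51.17242431640625), (142.28941345214844, 67.96516418457031), 73.29745483398438)
300
```

View pics/c2.png

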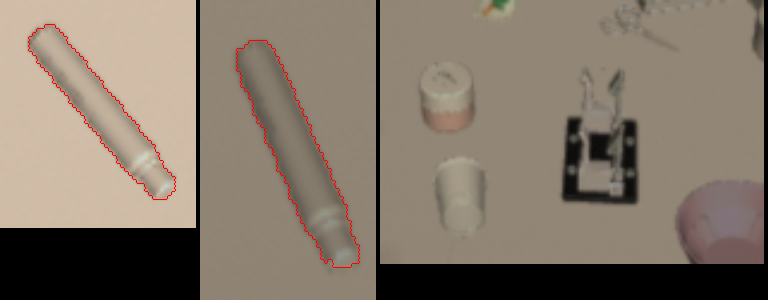

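Holder: centre (0.5565, -0.039), yaw -16.7°, and the plate size comes out right. Rod: centre (0.473, -0.2655), yaw +7°; its outline length is about 123 mm including blur. I'll move above the rod.

carry_out(increments=[{"delta_pos": [-0.531, -0.404, 0.1], "delta_rot": [0, 0, -0.039], "gripper": 1}, {"delta_pos": [-0.531, -0.404, 0.1], "delta_rot": [0, 0, -0.039], "gripper": 1}, {"delta_pos": [-0.531, -0.404, 0.1], "delta_rot": [0, 0, -0.039], "gripper": 1}, {"delta_pos": [-0.531, -0.404, 0.1], "delta_rot": [0, 0, -0.039], "gripper": 1}, {"delta_pos": [-0.531, -0.404, 0.1], "delta_rot": [0, 0, -0.039], "gripper": 1}, {"delta_pos": [-0.531, -0.404, 0.2], "delta_rot": [0, 0, -0.039], "gripper": 1}, {"delta_pos": [-0.531, -0.404, 0.222], "delta_rot": [0, 0, -0.039], "gripper": 1}, {"delta_pos": [-0.531, -0.404, 0.222], "delta_rot": [0, 0, -0.039], "gripper": 1}, {"delta_pos": [-0.531, -0.404, 0.222], "delta_rot": [0, 0, -0.039], "gripper": 1}, {"delta_pos": [-0.531, -0.404, 0.222], "delta_rot": [0, 0, -0.039], "gripper": 1}])

```text
time_s: 3.05
position: [0.475, -0.2655, 0.1022]
eef_rot: [0.662, 0.75, 0.0, 0.002]
wrist_force: [-0.1, 0.0, -0.4]
grip_width: 0.999
gripper_force: 0.0
```

```bash
python3 - <<'E'
from m import *
from scipy.spatial.transform import Rotation as R
s=env.state();print(s["position"],R.from_quat(s["eef_rot"]).as_matrix().round(4).tolist())
f=viewer.grab_frame("wrist");print(np.round(f["T"],3).tolist())
for t,z in (("rod_mid",.01),("rod_electrode",0)):
    for k in viewer.mark_of(t,f)[:1]:print(t,k,at_z(f,k["xy"],z))
im=f["image"].copy()
a=np.radians(7);d=np.array([-np.sin(a),np.cos(a),0]);n=np.array([np.cos(a),np.sin(a),0]);c=np.array([.473,-.2655,.01])
q=[proj(f,c+i*.0585*d+j*.01*n) for i,j in((1,1),(1,-1),(-1,-1),(-1,1))]
cv2.polylines(im,[np.int32(q)],True,(0,0,255))
cv2.imwrite("pics/d.png",cv2.resize(im,(800,600)))
E
```

```text
[ 0.47498245 -0.26546706  0.10216611] [[-0.1239, 0.9923, 0.0029], [0.9923, 0.1239, -0.0016], [-0.002, 0.0027, -1.0]]
[[0.992, -0.118, -0.039, 0.467], [0.124, 0.949, 0.29, -0.192], [0.003, -0.292, 0.956, 0.265], [0.0, 0.0, 0.0, 1.0]]
rod_mid {'xy': [260.3, 186.4], 'conf': 0.92} [ 0.47601481 -0.26656491  0.01      ]
rod_electrode {'xy': [262.8, 187.1], 'conf': 0.79} [ 0.47887884 -0.26989153  0.        ]
```

View pics/d.png

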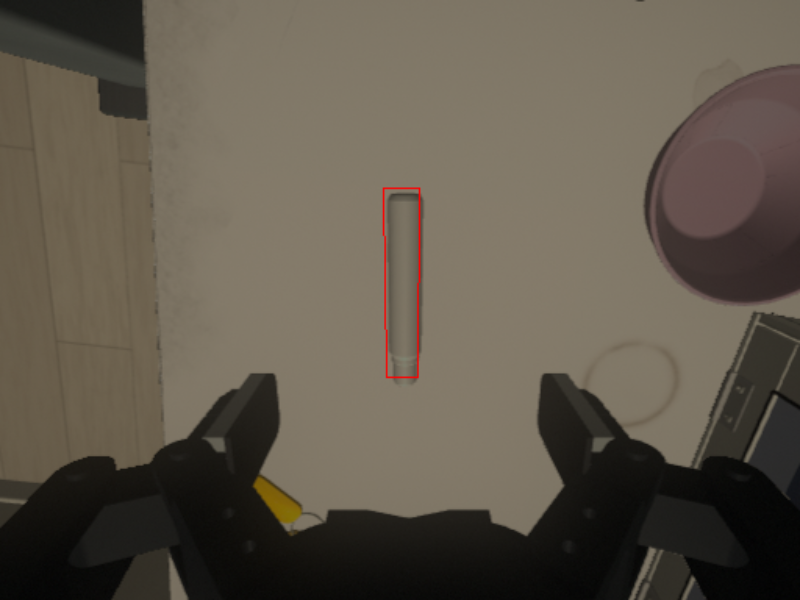

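The rod appears as a vertical strip at column 403, rows 192–385 (zoomed), which matches the red model to within about 3 mm along its axis and 1 mm across. I'll descend with a -3 mm correction along tool x.

carry_out(increments=[{"delta_pos": [-0.006, 0, 0.1], "delta_rot": [0, 0, 0], "gripper": 1}, {"delta_pos": [-0.006, 0, 0.17], "delta_rot": [0, 0, 0], "gripper": 1}, {"delta_pos": [-0.006, 0, 0.192], "delta_rot": [0, 0, 0], "gripper": 1}, {"delta_pos": [-0.006, 0, 0.192], "delta_rot": [0, 0, 0], "gripper": 1}, {"delta_pos": [-0.006, 0, 0.192], "delta_rot": [0, 0, 0], "gripper": 1}, {"delta_pos": [-0.006, 0, 0.192], "delta_rot": [0, 0, 0], "gripper": 1}])

```text
time_s: 3.95
position: [0.4747, -0.2693, 0.006]
eef_rot: [0.662, 0.749, 0.0, 0.002]
wrist_force: [0.1, -0.2, -1.0]
grip_width: 0.999
gripper_force: 0.0
```

carry_out(increments=[{"delta_pos": [0, 0, 0.008], "delta_rot": [0, 0, 0], "gripper": 1}, {"delta_pos": [0, 0, 0.008], "delta_rot": [0, 0, 0], "gripper": -1}, {"delta_pos": [0, 0, 0.008], "delta_rot": [0, 0, 0], "gripper": -1}, {"delta_pos": [0, 0, 0.008], "delta_rot": [0, 0, 0], "gripper": -1}, {"delta_pos": [0, 0, 0.008], "delta_rot": [0, 0, 0], "gripper": -1}, {"delta_pos": [0, 0, 0.008], "delta_rot": [0, 0, 0], "gripper": -1}, {"delta_pos": [0, 0, 0.008], "delta_rot": [0, 0, 0], "gripper": -1}, {"delta_pos": [0, 0, 0.008], "delta_rot": [0, 0, 0], "gripper": -1}, {"delta_pos": [0, 0, 0.008], "delta_rot": [0, 0, 0], "gripper": -1}, {"delta_pos": [0, 0, 0.008], "delta_rot": [0, 0, 0], "gripper": -1}])

```text
time_s: 5.2
position: [0.4733, -0.2685, 0.0003]
eef_rot: [0.662, 0.749, -0.0, -0.0]
wrist_force: [0.9, -0.6, 0.2]
grip_width: -0.002
gripper_force: 0.0
```

The gripper shut fully and missed the rod. I'll take a look.

```bash
python3 - <<'E'
from m import *
a=viewer.grab_frame("wrist");b=viewer.grab_frame("side")
print(np.round(env.state()["position"],4),env.state()["grip_width"])
x,y=map(int,proj(b,[.473,-.268,.01]));c=b["image"][y-70:y+60,x-90:x+90]
cv2.imwrite("pics/e.png",np.hstack([cv2.resize(a["image"],(400,300)),cv2.resize(c,(400,300))]))
for f in(a,b):
  for k in viewer.mark_of("rod_mid",f)[:1]:print(k,at_z(f,k["xy"],.01))
E
```

```text
[ 4.734e-01 -2.685e-01  3.000e-04] 0.0012356900288378453
{'xy': [261.3, 228.4], 'conf': 0.93} [ 0.4744116  -0.26518549  0.01      ]
{'xy': [249.2, 304.5], 'conf': 0.7} [ 0.47156618 -0.26302379  0.01      ]
```

View pics/e.png

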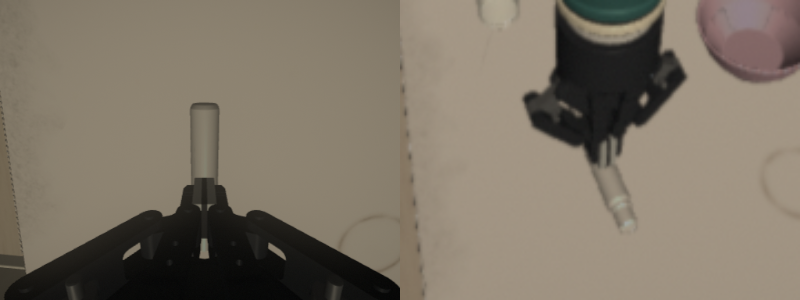

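```bash
python3 - <<'E'
from m import *
a=viewer.grab_frame("wrist");b=viewer.grab_frame("side");c=viewer.grab_frame("scene")
s=env.state();p=s["position"];print(p,np.array(a["T"])[:3,3],s["joint_pos"])
out=[]
for f,k in((a,2.5),(b,5),(c,5)):
  im=f["image"];x,y=proj(f,p+[0,0,.02]);w,h=int(200/k*2),int(300/k*2)//2
  x0,y0=int(x-66/k*2),int(y-h/2);W=int(133/k*2)
  M=np.array([[k*.8,0,-k*.8*(x-66)],[0,k*.8,-k*.8*(y-75)]])
  k2=266/120 if k<3 else 266/60
  M=np.array([[k2,0,133-k2*x],[0,k2,200-k2*y]])
  v=cv2.warpAffine(im,M,(266,400))
  for z,col in((0,(0,0,255)),(.01,(0,255,0)),(.02,(255,0,0)),(.03,(0,255,255))):
    q=M@np.r_[proj(f,[p[0],p[1],z]),1];cv2.circle(v,tuple(np.int32(q)),2,col,-1)
  out.append(v)
cv2.imwrite("pics/f.png",np.hstack(out))
E
```

```text
[ 4.73367904e-01 -2.68488073e-01  2.81121902e-04] [ 0.46558955 -0.19539212  0.16292304] [-5.61706381e-01  2.45300354e-01  2.05993980e+00 -1.35731020e-05
  8.36343299e-01 -6.84222962e-01]
```

View pics/f.png

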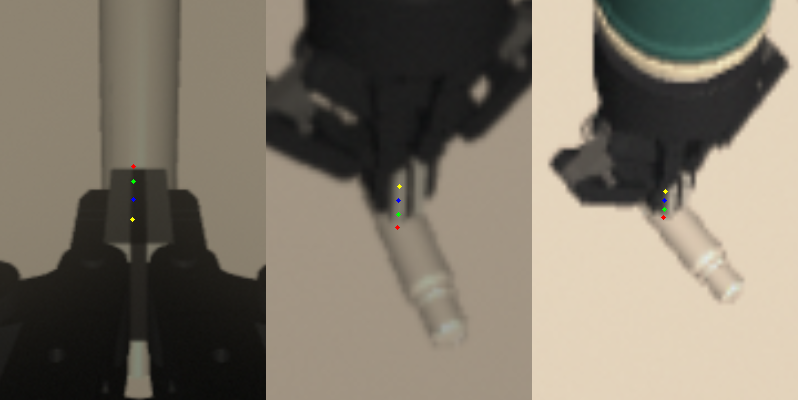

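The shut fingertips appear to sit on top of the rod, at rows 168–240 in the left panel. I'll lift and compare the real tip position with the reported TCP.

carry_out(increments=[{"delta_pos": [0, 0, -0.12], "delta_rot": [0, 0, 0], "gripper": -1}, {"delta_pos": [0, 0, -0.12], "delta_rot": [0, 0, 0], "gripper": -1}, {"delta_pos": [0, 0, -0.12], "delta_rot": [0, 0, 0], "gripper": -1}, {"delta_pos": [0, 0, -0.12], "delta_rot": [0, 0, 0], "gripper": -1}])

```text
time_s: 6.05
position: [0.4722, -0.2678, 0.059]
eef_rot: [0.663, 0.749, -0.0, -0.001]
wrist_force: [0.1, 0.2, -0.3]
grip_width: 0.005
gripper_force: 0.0
```

```bash
python3 - <<'E'
from m import *
a=viewer.grab_frame("wrist");b=viewer.grab_frame("side");c=viewer.grab_frame("scene")
s=env.state();p=s["position"];print(p,s["grip_width"],s["wrist_force"])
out=[]
for f,k2 in((a,1.5),(b,3.),(c,3.)):
  im=f["image"];x,y=proj(f,p)
  M=np.array([[k2,0,133-k2*x],[0,k2,200-k2*y]])
  v=cv2.warpAffine(im,M,(266,400))
  for dy in(-.011,.011):
   for z,col in((0,(0,0,255)),(.02,(255,0,0))):
    q=M@np.r_[proj(f,p+[-.124*dy,.992*dy,z]),1];cv2.circle(v,tuple(np.int32(q)),2,col,-1)
  for k in viewer.mark_of("rod_mid",f)[:1]:print(k,at_z(f,k["xy"],.01))
  out.append(v)
cv2.imwrite("pics/g.png",np.hstack(out))
E
```

```text
[ 0.47240807 -0.26787887  0.0589842 ] -0.003694744267457044 [ 0.43137925  0.59823951 -0.32306265]
{'xy': [250.2, 303.4], 'conf': 0.94} [ 0.47392767 -0.26118642  0.01      ]
```

View pics/g.png

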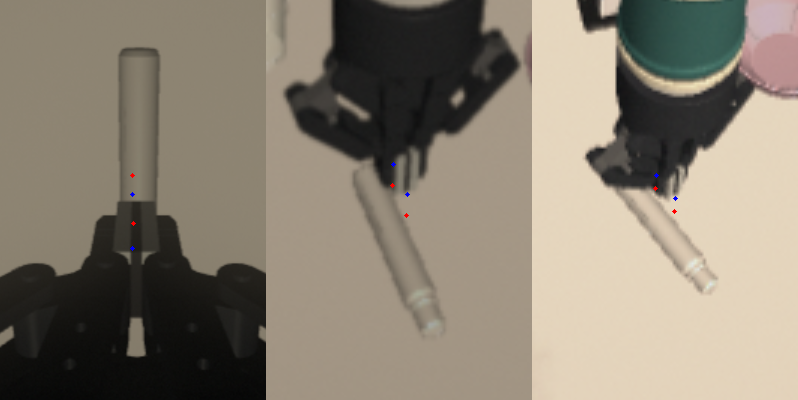

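All three views show the real shut tips about 22–27 mm behind the reported TCP: wrist tip row is 202, while the z+20 mm mark is at 194. The fingers therefore closed above the rod, which hasn't moved. I'll half close to about 34 mm and make a guarded descent.

carry_out(increments=[{"delta_pos": [0, 0.004, 0], "delta_rot": [0, 0, 0], "gripper": -0.2}, {"delta_pos": [0, 0.004, 0], "delta_rot": [0, 0, 0], "gripper": -0.2}, {"delta_pos": [0, 0.004, 0.04], "delta_rot": [0, 0, 0], "gripper": -0.2}, {"delta_pos": [0, 0.004, 0.08], "delta_rot": [0, 0, 0], "gripper": -0.2}, {"delta_pos": [0, 0.004, 0.11], "delta_rot": [0, 0, 0], "gripper": -0.2}, {"delta_pos": [0, 0.004, 0.12], "delta_rot": [0, 0, 0], "gripper": -0.2}, {"delta_pos": [0, 0.004, 0.13], "delta_rot": [0, 0, 0], "gripper": -0.2}, {"delta_pos": [0, 0.004, 0.138], "delta_rot": [0, 0, 0], "gripper": -0.2}, {"delta_pos": [0, 0.004, 0.138], "delta_rot": [0, 0, 0], "gripper": -0.2}])

```text
time_s: 7.48
position: [0.4754, -0.2683, -0.0087]
eef_rot: [0.662, 0.749, 0.0, 0.0]
wrist_force: [0.6, 0.3, 0.4]
grip_width: 0.396
gripper_force: 0.0
```

```bash
python3 - <<'E'
from m import *
a=viewer.grab_frame("wrist");b=viewer.grab_frame("side")
s=env.state();p=s["position"];print(p,s["grip_width"],s["wrist_force"])
x,y=proj(b,p+[0,0,.03]);k=5;M=np.array([[k,0,200-k*x],[0,k,200-k*y]])
cv2.imwrite("pics/i.png",np.hstack([cv2.resize(a["image"][84:384,106:406],(400,400)),cv2.warpAffine(b["image"],M,(400,400))]))
E
```

```text
[ 0.47559954 -0.26839354 -0.00838875] 0.4031886227175769 [ 0.57486612 -0.31135576  0.65633298]
```

View pics/i.png

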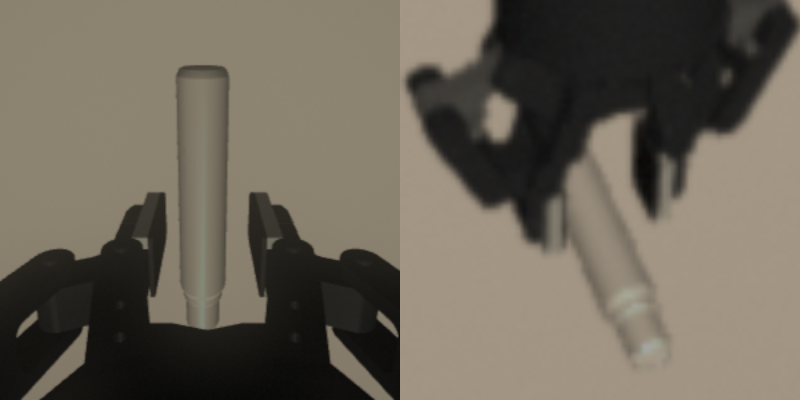

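The rod stands between the fingers (wrist columns 178–228, pads at 165 and 250), and the tips are still clear of the table. I'll go lower in guarded steps.

carry_out(increments=[{"delta_pos": [0, -0.002, 0.006], "delta_rot": [0, 0, 0], "gripper": -0.2}, {"delta_pos": [0, -0.002, 0.012], "delta_rot": [0, 0, 0], "gripper": -0.2}, {"delta_pos": [0, -0.002, 0.016], "delta_rot": [0, 0, 0], "gripper": -0.2}, {"delta_pos": [0, -0.002, 0.016], "delta_rot": [0, 0, 0], "gripper": -0.2}])

```text
time_s: 8.07
position: [0.4741, -0.2682, -0.017]
eef_rot: [0.662, 0.749, -0.0, -0.0]
wrist_force: [0.1, 0.7, 0.6]
grip_width: 0.399
gripper_force: 0.0
```

carry_out(increments=[{"delta_pos": [0, 0, 0.004], "delta_rot": [0, 0, 0], "gripper": -0.2}, {"delta_pos": [0, 0, 0.008], "delta_rot": [0, 0, 0], "gripper": -0.2}, {"delta_pos": [0, 0, 0.008], "delta_rot": [0, 0, 0], "gripper": -0.2}])

```text
time_s: 8.45
position: [0.4744, -0.2684, -0.0207]
eef_rot: [0.662, 0.749, 0.0, 0.0]
wrist_force: [0.3, 0.4, 0.1]
grip_width: 0.399
gripper_force: 0.0
```

carry_out(increments=[{"delta_pos": [0, 0, 0.002], "delta_rot": [0, 0, 0], "gripper": -1}, {"delta_pos": [0, 0, 0.002], "delta_rot": [0, 0, 0], "gripper": -1}, {"delta_pos": [0, 0, 0.002], "delta_rot": [0, 0, 0], "gripper": -1}, {"delta_pos": [0, 0, 0.002], "delta_rot": [0, 0, 0], "gripper": -1}, {"delta_pos": [0, 0, 0.002], "delta_rot": [0, 0, 0], "gripper": -1}])

```text
time_s: 9.07
position: [0.4757, -0.2693, -0.0196]
eef_rot: [0.662, 0.749, 0.0, 0.001]
wrist_force: [-2.0, 0.1, 10.8]
grip_width: 0.221
gripper_force: 63.7
```

Gripped: the opening is 18.8 mm at 64 N. I'll lift and carry it over the holder.

carry_out(increments=[{"delta_pos": [0, 0, -0.06], "delta_rot": [0, 0, 0], "gripper": -1}, {"delta_pos": [0, 0, -0.16], "delta_rot": [0, 0, 0], "gripper": -1}, {"delta_pos": [0, 0, -0.24], "delta_rot": [0, 0, 0], "gripper": -1}, {"delta_pos": [0.08, 0.04, -0.24], "delta_rot": [0, 0, 0.02], "gripper": -1}, {"delta_pos": [0.17, 0.085, -0.24], "delta_rot": [0, 0, 0.05], "gripper": -1}, {"delta_pos": [0.26, 0.13, -0.24], "delta_rot": [0, 0, 0.08], "gripper": -1}, {"delta_pos": [0.35, 0.175, -0.24], "delta_rot": [0, 0, 0.11], "gripper": -1}, {"delta_pos": [0.436, 0.217, -0.24], "delta_rot": [0, 0, 0.132], "gripper": -1}, {"delta_pos": [0.436, 0.217, -0.24], "delta_rot": [0, 0, 0.132], "gripper": -1}, {"delta_pos": [0.436, 0.217, -0.24], "delta_rot": [0, 0, 0.132], "gripper": -1}, {"delta_pos": [0.436, 0.217, -0.24], "delta_rot": [0, 0, 0.132], "gripper": -1}])

```text
time_s: 10.45
position: [0.5548, -0.0398, 0.098]
eef_rot: [0.803, 0.596, -0.0, -0.0]
wrist_force: [-0.2, 0.1, -1.3]
grip_width: 0.221
gripper_force: 59.0
```

```bash
python3 - <<'E'
from m import *
from scipy.spatial.transform import Rotation as R
s=env.state();p=s["position"];Rm=R.from_quat(s["eef_rot"]).as_matrix();print(p,s["grip_width"],s["wrist_force"],Rm.round(3).tolist())
fs=grabs(("wrist","side","scene"))
obs=[]
for n,f in fs.items():
  for t in("rod_mid","seat","holder"):
    for k in viewer.mark_of(t,f)[:2]:
      print(n,t,np.round(k["xy"],1),round(k["conf"],2),at_z(f,k["xy"],{"rod_mid":p[2]+.03,"seat":.044,"holder":0}[t]).round(4))
      if t=="rod_mid":obs.append((f,k["xy"]))
if len(obs)>1:print("tri rod",tri(obs))
a=fs["wrist"];im=a["image"].copy();yaw=np.radians(-16.7);d=np.array([-np.sin(yaw),np.cos(yaw),0]);n=np.array([np.cos(yaw),np.sin(yaw),0]);c=np.array([.5565,-.039,.008])
q=[proj(a,c+i*.056*d+j*.035*n) for i,j in((1,1),(1,-1),(-1,-1),(-1,1))]
cv2.polylines(im,[np.int32(q)],True,(0,0,255));cv2.imwrite("pics/j_raw.png",a["image"])
b=fs["side"];x,y=proj(b,[.5565,-.039,.08]);k=4;M=np.array([[k,0,200-k*x],[0,k,200-k*y]])
cv2.imwrite("pics/j.png",np.hstack([cv2.resize(im[60:360,106:406],(400,400)),cv2.warpAffine(b["image"],M,(400,400))]))
E
```

```text
[ 0.5548266  -0.03981771  0.09799363] 0.22107964253356926 [-0.245524    0.1366756  -1.26349529] [[0.289, 0.957, -0.001], [0.957, -0.289, -0.0], [-0.0, -0.001, -1.0]]
wrist rod_mid [259.2 245.4] 0.64 [ 0.5563 -0.0367  0.128 ]
side rod_mid [263.5 172.9] 0.76 [ 0.5568 -0.0357  0.128 ]
side seat [259.7 203.6] 0.87 [ 0.5515 -0.0386  0.044 ]
side seat [320.9 261.2] 0.61 [ 0.6235 -0.2227  0.044 ]
side holder [258.6 219.5] 0.84 [ 0.5493 -0.0442  0.    ]
scene rod_mid [267.7 181.6] 0.8 [ 0.5592 -0.0341  0.128 ]
scene rod_mid [223.5 248.1] 0.37 [ 0.3854 -0.1518  0.128 ]
scene seat [266.9 199.9] 0.74 [ 0.5635 -0.0245  0.044 ]
scene seat [204.9 209.2] 0.58 [0.412  0.0241 0.044 ]
scene holder [264.7 212.2] 0.76 [ 0.5557 -0.0276  0.    ]
tri rod [ 0.51445391 -0.06401077  0.10869311]
```

View pics/j.png

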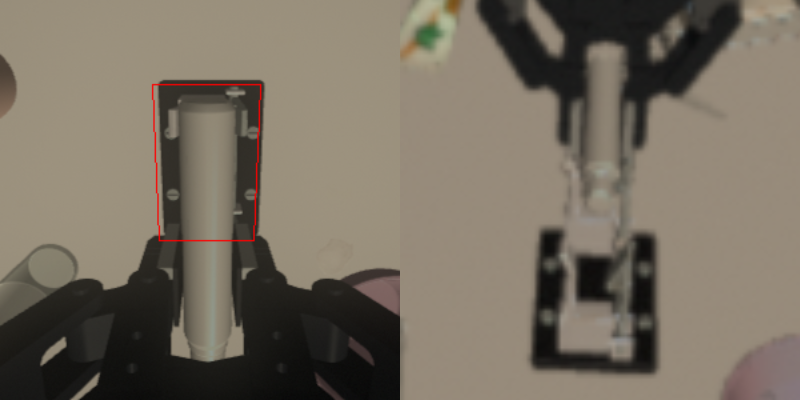

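The rod is held in line over the holder. In the left panel the plate sits about 2–3 mm to the upper right of the red model. I'll measure rod against plate numerically from the wrist view.

```bash
python3 - <<'E'
from m import *
from scipy.spatial.transform import Rotation as R
s=env.state();p=s["position"];Rm=R.from_quat(s["eef_rot"]).as_matrix()
f=viewer.grab_frame("wrist");g=cv2.GaussianBlur(cv2.cvtColor(f["image"],cv2.COLOR_BGR2GRAY),(3,3),0).astype(float)
tl=lambda uv,z:(Rm.T@(at_z(f,uv,z)-p))[:2]*1000   # tool x(along),y(across) mm
def edges(r,lo,hi):
    d=np.diff(g[r,lo:hi]);i=np.argsort(-abs(d))[:6];return sorted((lo+j+.5,round(d[j])) for j in i)
for r in(126,140,155,170,185,200): print(r,edges(r,215,320))
for cc in(232,262,296):
    d=np.diff(g[95:160,cc]);i=np.argsort(-abs(d))[:4];print("col",cc,sorted((95+j+.5,round(d[j])) for j in i))
L=[];Rr=[]
for r in range(126,160,3):
    d=np.diff(g[r,215:240]);l=215+np.argmin(d)+.5
    d=np.diff(g[r,288:315]);q=288+np.argmax(d)+.5
    L.append(tl((l,r),.008));Rr.append(tl((q,r),.008))
L=np.array(L);Rr=np.array(Rr);print("L",np.polyfit(L[:,0],L[:,1],1),"R",np.polyfit(Rr[:,0],Rr[:,1],1),"mean",L.mean(0),Rr.mean(0))
for k in(262,):
    d=np.diff(g[100:130,296]);print("plate +y edge",tl((296,100+np.argmin(d)+.5),.008))
b=viewer.grab_frame("side");h=cv2.cvtColor(b["image"],cv2.COLOR_BGR2GRAY)
x,y=map(int,proj(b,[.5565,-.039,.008]));m=np.zeros_like(h);m[y-20:y+50,x-45:x+45]=(h[y-20:y+50,x-45:x+45]<60)*255
Q=np.array([at_z(b,q[0],.008)[:2] for q in cv2.findNonZero(m)]).astype(np.float32)*1000
print("side",cv2.minAreaRect(Q))
E
```

```text
126 [(np.float64(222.5), -14), (np.float64(223.5), -33), (np.float64(224.5), -34), (np.float64(302.5), 28), (np.float64(303.5), 35), (np.float64(304.5), 20)]
140 [(np.float64(223.5), -25), (np.float64(224.5), -37), (np.float64(225.5), -23), (np.float64(301.5), 17), (np.float64(302.5), 37), (np.float64(303.5), 31)]
155 [(np.float64(224.5), -33), (np.float64(225.5), -41), (np.float64(231.5), 28), (np.float64(232.5), 25), (np.float64(301.5), 30), (np.float64(302.5), 36)]
170 [(np.float64(224.5), -24), (np.float64(225.5), -37), (np.float64(226.5), -25), (np.float64(300.5), 23), (np.float64(301.5), 37), (np.float64(302.5), 26)]
185 [(np.float64(225.5), -32), (np.float64(226.5), -41), (np.float64(227.5), -17), (np.float64(282.5), -22), (np.float64(300.5), 39), (np.float64(301.5), 33)]
200 [(np.float64(226.5), -36), (np.float64(227.5), -31), (np.float64(282.5), -22), (np.float64(299.5), 30), (np.float64(300.5), 36), (np.float64(301.5), 19)]
col 232 [(np.float64(120.5), -33), (np.float64(121.5), -38), (np.float64(122.5), -14), (np.float64(143.5), 16)]
col 262 [(np.float64(120.5), -33), (np.float64(121.5), -39), (np.float64(122.5), -14), (np.float64(137.5), 13)]
col 296 [(np.float64(120.5), -33), (np.float64(121.5), -38), (np.float64(155.5), 21), (np.float64(156.5), 22)]
L [ 4.81341703e-03 -3.08204344e+01] R [1.66456687e-03 3.82435211e+01] mean [ 40.47287974 -30.62562157] [40.48715414 38.31091466]
plate +y edge [58.68850804 31.76227602]
side ((557.0790405273438, -86.93254852294922), (94.4891586303711, 214.82814025878906), 1.0387986898422241)
```

```bash
python3 - <<'E'
from m import *
from scipy.spatial.transform import Rotation as R
s=env.state();p=s["position"];Rm=R.from_quat(s["eef_rot"]).as_matrix()
f=viewer.grab_frame("wrist");g=cv2.GaussianBlur(cv2.cvtColor(f["image"],cv2.COLOR_BGR2GRAY),(3,3),0).astype(float)
tl=lambda uv,z:(Rm.T@(at_z(f,uv,z)-p))[:2]*1000
for r in(150,165,180,195,210,220):
    l=236+np.argmax(abs(np.diff(g[r,236:252])))+.5;q=275+np.argmax(abs(np.diff(g[r,275:292])))+.5
    print(r,l,q,tl((l,r),p[2]+.03),tl((q,r),p[2]+.03))
print("end",[tl((262,r),p[2]+.034) for r in(133,137)])
E
```

```text
150 238.5 290.5 [53.01118464 -9.09798167] [53.0159464 15.2133548]
165 236.5 283.5 [ 45.86776377 -10.21037887] [45.8719051  12.10588798]
180 240.5 282.5 [38.49853047 -8.46409043] [38.50207479 11.7940864 ]
195 240.5 281.5 [30.89168027 -8.62192591] [30.89497568 11.47224648]
210 237.5 282.5 [ 23.03569189 -10.27924007] [23.03911427 12.13614565]
220 241.5 286.5 [17.65443647 -8.39298973] [17.6577209  14.26971781]
end [array([61.24647846,  1.86530174]), array([59.48200552,  1.86741206])]
```

Rod axis is at tool y +1.6 mm and plate centre at +3.8 mm, so I'll shift +2.2 mm across and +1 mm along. Then I'll descend slowly.

carry_out(increments=[{"delta_pos": [0.002, 0.0045, 0], "delta_rot": [0, 0, 0], "gripper": -1}, {"delta_pos": [0.002, 0.0045, 0.03], "delta_rot": [0, 0, 0], "gripper": -1}, {"delta_pos": [0.002, 0.0045, 0.06], "delta_rot": [0, 0, 0], "gripper": -1}, {"delta_pos": [0.002, 0.0045, 0.075], "delta_rot": [0, 0, 0], "gripper": -1}, {"delta_pos": [0.002, 0.0045, 0.085], "delta_rot": [0, 0, 0], "gripper": -1}, {"delta_pos": [0.002, 0.0045, 0.095], "delta_rot": [0, 0, 0], "gripper": -1}, {"delta_pos": [0.002, 0.0045, 0.105], "delta_rot": [0, 0, 0], "gripper": -1}, {"delta_pos": [0.002, 0.0045, 0.105], "delta_rot": [0, 0, 0], "gripper": -1}])

```text
time_s: 12.2
position: [0.5574, -0.0384, 0.0454]
eef_rot: [0.803, 0.597, -0.0, -0.0]
wrist_force: [-0.3, -0.2, 0.0]
grip_width: 0.22
gripper_force: 59.0
```

carry_out(increments=[{"delta_pos": [0, 0, 0.006], "delta_rot": [0, 0, 0], "gripper": -1}, {"delta_pos": [0, 0, 0.012], "delta_rot": [0, 0, 0], "gripper": -1}, {"delta_pos": [0, 0, 0.02], "delta_rot": [0, 0, 0], "gripper": -1}, {"delta_pos": [0, 0, 0.02], "delta_rot": [0, 0, 0], "gripper": -1}])

```text
time_s: 12.7
position: [0.5572, -0.0383, 0.0351]
eef_rot: [0.803, 0.597, -0.0, -0.001]
wrist_force: [-0.6, 0.7, -1.3]
grip_width: 0.222
gripper_force: 58.9
```

Force should be rising by now, so I'll check with a picture.

```bash
python3 - <<'E'
from m import *
a=viewer.grab_frame("wrist");b=viewer.grab_frame("side");c=viewer.grab_frame("scene");out=[]
print(env.state()["wrist_force"])
for f,k in((a,1.5),(b,4.5),(c,4.5)):
  x,y=proj(f,[.5575,-.039,.05]);M=np.array([[k,0,133-k*x],[0,k,200-k*y]]);out.append(cv2.warpAffine(f["image"],M,(266,400),flags=2))
cv2.imwrite("pics/k.png",np.hstack(out))
E
```

```text
[-1.64457465  0.81870024 -2.45358654]
```

View pics/k.png

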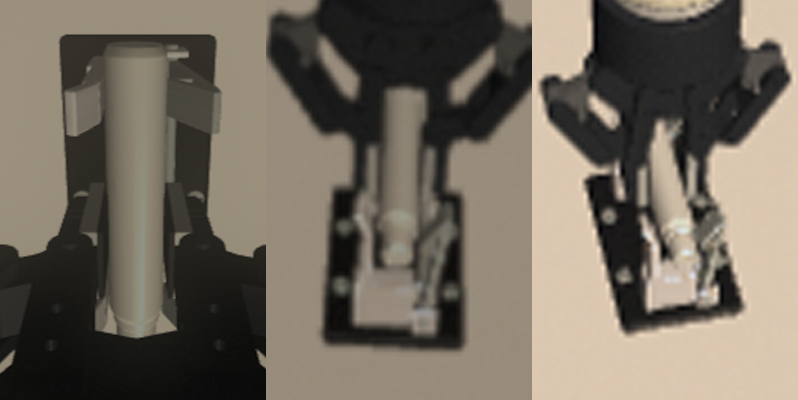

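The rod sits between the prongs (left) and the jaw (right), in line, just where it starts to bear on the ramps. I'll keep pressing down.

carry_out(increments=[{"delta_pos": [0, 0, 0.005], "delta_rot": [0, 0, 0], "gripper": -1}, {"delta_pos": [0, 0, 0.01], "delta_rot": [0, 0, 0], "gripper": -1}, {"delta_pos": [0, 0, 0.015], "delta_rot": [0, 0, 0], "gripper": -1}, {"delta_pos": [0, 0, 0.02], "delta_rot": [0, 0, 0], "gripper": -1}])

```text
time_s: 13.35
position: [0.5578, -0.0384, 0.0256]
eef_rot: [0.802, 0.597, -0.0, -0.0]
wrist_force: [-0.7, 0.3, 0.1]
grip_width: 0.216
gripper_force: 59.1
```

carry_out(increments=[{"delta_pos": [0, 0, 0.005], "delta_rot": [0, 0, 0], "gripper": -1}, {"delta_pos": [0, 0, 0.01], "delta_rot": [0, 0, 0], "gripper": -1}, {"delta_pos": [0, 0, 0.014], "delta_rot": [0, 0, 0], "gripper": -1}, {"delta_pos": [0, 0, 0.014], "delta_rot": [0, 0, 0], "gripper": -1}])

```text
time_s: 13.85
position: [0.5576, -0.0384, 0.0185]
eef_rot: [0.803, 0.597, -0.0, -0.0]
wrist_force: [-1.9, 1.3, -1.4]
grip_width: 0.219
gripper_force: 58.9
```

carry_out(increments=[{"delta_pos": [0, 0, 0.003], "delta_rot": [0, 0, 0], "gripper": -1}, {"delta_pos": [0, 0, 0.006], "delta_rot": [0, 0, 0], "gripper": -1}, {"delta_pos": [0, 0, 0.009], "delta_rot": [0, 0, 0], "gripper": -1}, {"delta_pos": [0, 0, 0.009], "delta_rot": [0, 0, 0], "gripper": -1}])

```text
time_s: 14.35
position: [0.5583, -0.0385, 0.0144]
eef_rot: [0.802, 0.597, 0.0, 0.0]
wrist_force: [0.3, -0.5, -0.1]
grip_width: 0.22
gripper_force: 59.2
```

```bash
python3 - <<'E'
from m import *
s=env.state();p=s["position"];print(p,s["wrist_force"])
obs=[]
for n in("wrist","side","scene"):
  f=viewer.grab_frame(n)
  for t in("rod_mid","jaw","seat"):
    for k in viewer.mark_of(t,f)[:1]:
      print(n,t,np.round(k["xy"],1),round(k["conf"],2),at_z(f,k["xy"],.044).round(4)); 
      if t=="rod_mid":obs.append((f,k["xy"]))
if len(obs)>1:print(tri(obs))
E
```

```text
[ 0.55827854 -0.03848527  0.01444777] [ 0.29735129 -0.51950844 -0.09994715]
wrist rod_mid [260.1 248.1] 0.82 [ 0.5596 -0.0372  0.044 ]Traceback (most recent call last):
  File "<stdin>", line 7, in <module>
ValueError: it knows: cream_jar, cream_tube, holder, mask_bowl, measure_cup, rod_electrode, rod_mid, seat
```

carry_out(increments=[{"delta_pos": [0, 0, 0.002], "delta_rot": [0, 0, 0], "gripper": -1}, {"delta_pos": [0, 0, 0.004], "delta_rot": [0, 0, 0], "gripper": -1}, {"delta_pos": [0, 0, 0.004], "delta_rot": [0, 0, 0], "gripper": -1}])

```text
time_s: 14.82
position: [0.5582, -0.0385, 0.0143]
eef_rot: [0.802, 0.597, 0.0, 0.0]
wrist_force: [-5.2, -0.2, 12.9]
grip_width: 0.216
gripper_force: 60.9
```

carry_out(increments=[{"delta_pos": [0, 0, 0.002], "delta_rot": [0, 0, 0], "gripper": -1}, {"delta_pos": [0, 0, 0.004], "delta_rot": [0, 0, 0], "gripper": -1}, {"delta_pos": [0, 0, 0.004], "delta_rot": [0, 0, 0], "gripper": -1}])

```text
time_s: 15.2
position: [0.5582, -0.0385, 0.0143]
eef_rot: [0.802, 0.597, -0.0, -0.0]
wrist_force: [-11.1, 1.3, 25.7]
grip_width: 0.218
gripper_force: 62.8
```

Contact came at exactly the predicted seat height (rod middle 43.9 mm), with force rising to 26 N and no further travel. I'll relieve the push, open slightly and retreat straight up.

carry_out(increments=[{"delta_pos": [0, 0, -0.005], "delta_rot": [0, 0, 0], "gripper": -1}, {"delta_pos": [0, 0, -0.006], "delta_rot": [0, 0, 0], "gripper": -1}, {"delta_pos": [0, 0, -0.006], "delta_rot": [0, 0, 0], "gripper": -0.2}, {"delta_pos": [0, 0, -0.006], "delta_rot": [0, 0, 0], "gripper": -0.2}, {"delta_pos": [0, 0, -0.006], "delta_rot": [0, 0, 0], "gripper": -0.2}, {"delta_pos": [0, 0, -0.006], "delta_rot": [0, 0, 0], "gripper": -0.2}])

```text
time_s: 15.95
position: [0.5576, -0.0384, 0.0129]
eef_rot: [0.802, 0.597, -0.0, -0.0]
wrist_force: [-0.9, -0.1, -0.4]
grip_width: 0.401
gripper_force: 0.0
```

carry_out(increments=[{"delta_pos": [0, 0, -0.02], "delta_rot": [0, 0, 0], "gripper": -0.2}, {"delta_pos": [0, 0, -0.06], "delta_rot": [0, 0, 0], "gripper": -0.2}, {"delta_pos": [0, 0, -0.14], "delta_rot": [0, 0, 0], "gripper": -0.2}, {"delta_pos": [0, 0, -0.24], "delta_rot": [0, 0, 0], "gripper": -0.2}, {"delta_pos": [0, 0, -0.3], "delta_rot": [0, 0, 0], "gripper": -0.2}, {"delta_pos": [0, 0, -0.3], "delta_rot": [0, 0, 0], "gripper": -0.2}, {"delta_pos": [0, 0, -0.3], "delta_rot": [0, 0, 0], "gripper": -0.2}])

```text
time_s: 16.82
position: [0.5572, -0.0384, 0.1627]
eef_rot: [0.803, 0.597, -0.0, -0.0]
wrist_force: [0.2, 0.2, -0.2]
grip_width: 0.4
gripper_force: 0.0
```

```bash
python3 - <<'E'
from m import *
from scipy.spatial.transform import Rotation as R
s=env.state();p=s["position"];Rm=R.from_quat(s["eef_rot"]).as_matrix();print(p,s["wrist_force"])
obs=[]
for n in("wrist","side","scene"):
  f=viewer.grab_frame(n);cv2.imwrite(f"pics/z_{n}.png",f["image"])
  for t in("rod_mid","seat","holder"):
    for k in viewer.mark_of(t,f)[:1]:
      print(n,t,np.round(k["xy"],1),round(k["conf"],2),at_z(f,k["xy"],0 if t=="holder" else .044).round(4))
      if t=="rod_mid":obs.append((f,k["xy"]))
  print(n,viewer.boxes_of("rod_electrode",f)[:1])
  if n=="wrist":
    g=cv2.GaussianBlur(cv2.cvtColor(f["image"],cv2.COLOR_BGR2GRAY),(3,3),0).astype(float)
    tl=lambda uv,z:(Rm.T@(at_z(f,uv,z)-p))[:2]*1000
    c=proj(f,[.559,-.038,.044])
    for r in range(int(c[1])-50,int(c[1])+51,10):
        lo=int(c[0])-55;d=np.diff(g[r,lo:lo+110]);i=[j for j in range(1,108) if abs(d[j])>=10 and abs(d[j])>=abs(d[j-1]) and abs(d[j])>abs(d[j+1])]
        print(r,[(lo+j,int(d[j]),round(tl((lo+j+.5,r),.044)[1],1),round(tl((lo+j+.5,r),.008)[1],1)) for j in i])
print(tri(obs))
E
```

```text
[ 0.5572307  -0.03837603  0.16274436] [ 0.22196361  0.21338534 -0.16214856]
wrist rod_mid [262.1 178.4] 0.62 [ 0.5597 -0.0388  0.044 ]
wrist seat [260.2 177.5] 0.58 [ 0.5581 -0.0373  0.044 ]
wrist holder [257.1 167.9] 0.89 [ 0.5545 -0.0361  0.    ]
wrist [{'rect': [256.6, 117.3, 17.0, 116.4], 'conf': 0.74}]
127 [(230, -33, np.float64(-28.1), np.float64(-31.9)), (252, 12, np.float64(-6.8), np.float64(-7.9)), (277, -10, np.float64(17.4), np.float64(19.5)), (281, -18, np.float64(21.3), np.float64(23.8)), (293, 34, np.float64(32.9), np.float64(37.0))]
137 [(230, -39, np.float64(-28.4), np.float64(-32.2)), (236, 28, np.float64(-22.5), np.float64(-25.6)), (241, -10, np.float64(-17.7), np.float64(-20.1)), (249, 13, np.float64(-9.8), np.float64(-11.3)), (252, -17, np.float64(-6.9), np.float64(-7.9)), (266, -27, np.float64(6.8), np.float64(7.5)), (278, 16, np.float64(18.6), np.float64(20.8)), (281, -24, np.float64(21.5), np.float64(24.1)), (292, 36, np.float64(32.3), np.float64(36.2))]
147 [(230, -38, np.float64(-28.7), np.float64(-32.6)), (235, 15, np.float64(-23.8), np.float64(-27.0)), (241
[... 2520 characters left out ...]
np.float64(-5.2)), (258, 10, np.float64(-1.2), np.float64(-1.6)), (268, -16, np.float64(9.5), np.float64(10.6)), (276, 17, np.float64(18.1), np.float64(20.3)), (280, 11, np.float64(22.5), np.float64(25.1))]
side rod_mid [261.7 199.4] 0.86 [ 0.5596 -0.026   0.044 ]
side seat [261.3 201.9] 0.71 [ 0.5565 -0.0339  0.044 ]
side holder [259.3 218.6] 0.8 [ 0.5516 -0.0418  0.    ]
side [{'rect': [259.9, 183.2, 6.6, 40.3], 'conf': 0.6}]
scene rod_mid [269.2 199.4] 0.84 [ 0.5694 -0.0259  0.044 ]
scene seat [266.4 202.1] 0.58 [ 0.5589 -0.0302  0.044 ]
scene holder [265.5 212.7] 0.61 [ 0.5568 -0.03    0.    ]
scene [{'rect': [259.9, 186.9, 14.8, 36.8], 'conf': 0.7}]
[ 0.56028243 -0.03575751  0.055599  ]
```

The noses cover the rod at x ≈ 4 mm at both forks (wrist rows 137 and 217). The rod is about 1 mm off centre and its apparent width fits the seated height, so I'm handing in.

```bash
python3 -c "
from workcell import env
print(env.sign_off())"
```

```text
the job is handed in; nothing more can be done
None
```

The rod electrode is seated on both forks with the jaw closed over it, the gripper is clear, and the job is handed in at about 17 s; sign-off returned no verdict, and I didn't re-measure the tube, jar, cup and bowl at the end, though the gripper was never close to them.

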